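# Seal the coffee canister with its inner lid and hold its cap clear

## Task

Close the coffee canister with its double lid: pick up the cap by its wooden bar with the inner lid still locked inside it, and lower the pair onto the canister so that the inner lid's two wings drop into the two notches of the steel neck and the inner lid is fully home. Then turn the cap about an eighth of a turn anticlockwise (seen from above) to unlock it, and lift the cap off alone, leaving the inner lid seated. Finish while holding the cap, level and still, with its rim at least 5 cm above the inner lid, so that I can lay the coffee measure in; do not tip or shove the canister, and leave the measure and the mug where they are.

Things in the scene. Friction and masses are not known exactly. Their poses are not given: they have to be found in the camera images.
- cap_bar (a point): Centre of the wooden bar (56 long x 18 wide x 22 high), on two steel posts 14 above the top of the green cap, which is 90 in diameter and 52 high there, 150 g. It starts on its rim on the worktop, the inner lid locked inside. The point is 77 above the rim, 25 above the cap's top. z up, x along the bar; same after a half turn. Pinch the bar across its 18. It is in line with the wings.
- cap_lock (a point): Point on the cap's axis 12 above its rim, axes as cap_bar: height of two ledges inside the cap, under the bar's ends, that carry the wings. With the inner lid standing on the canister the cap sinks 6 more, onto the wings; they are then clear of the ledges' 3 high bumps and the cap turns anticlockwise (about +z): free to lift from 22 to 150 degrees, 45 is ample. It cannot turn clockwise.
- inner_lid_seat (a point): Centre of the underside of the inner lid's white disc (71 in diameter, 4 thick). Below it a plug 58 in diameter, 13 deep, tapering to 49 at its foot; wings at +x and -x, 8 wide, out to 41.5 from the axis, from 6 below the point to 2 above. z up. Locked in the cap it hangs 59 below cap_bar (53 once the cap is pressed down), with 1.5 play sideways and 2 degrees in turn. 60 g.
- mouth (a point): Centre of the neck's rim, 92 above the foot of the loose green canister (90 in diameter, shoulder 66 high, about 850 g, full of beans). Steel neck 72 outer, 62 inner diameter, with notches 13.6 wide, 9 deep at +x and -x, each marked by a cream line on the shoulder. z up. The inner lid is home when inner_lid_seat is at this point, x axes in line (either way round); it drops in by its own weight.
- measure_mid (a point): Middle of the bowl, 9 above its underside, of the small steel coffee measure lying on the worktop: bowl 33 in diameter and 17 high, flat handle 34 long towards its -x. To be left alone.
- mug_mid (a point): Blue mug, 82 in diameter and 91 high with a handle; the point is on its axis 45 above its underside. To be left alone.
Things that resemble listed ones, but are neither listed nor needed, are in the scene too. Leave any pink or purple look-alike of the part that bears cap_bar alone.

How it is judged:
By the outcome, as a careful person would: the job done as asked, in the order asked, and still so for the second after the job is handed in, while the arm keeps its last pose, push and grip.
It also fails if it takes over 45 s, if anything falls off the work surface, if the arm or the gripper's body presses on something with over 40 N, if the wrist force passes 120 N, or if a joint passes its speed limit or range.

## Robot

A 6-joint arm with a two-finger parallel gripper is mounted at the origin on a cart in front of the work surface, level with it; the furniture and walls round the work are solid. World frame = base frame: x ahead of the robot, y to its left, z up, the work surface at z = 0. Lengths are in m, angles in rad, forces in N, time in s.
With the tool pointing down it reaches from about 0.375 to 0.925 m from the base axis. Payload 5.7 kg.
Tool frame: the origin (TCP) lies between the finger pads; the fingertips stand 22 mm ahead of it and the grasp point (between the pads) lies 3 mm ahead of it (ctrl.tips_ahead is the distance from the TCP to the fingertips, in m); x points along the fingers, y is the direction in which the jaws open and shut, and the axes are right-handed (so a half turn about x gives the same grasp; the last joint's range is limited). The gripper opens to 85 mm and grips with 20 to 120 N. Pads are 22 mm wide; open, the fingers measure 114 mm over their backs; the gripper's body (76 mm by 85 mm) begins 54 mm behind the grasp point. The pads swing forward as they close: fully open they stand 13 mm farther back than shut.
Start: joints at [1.228, 0.359, 1.51, -0, 1.272, -0.115], TCP at [0.135, 0.584, 0.253] pointing down, gripper open.
Joint ranges: [-2.97, 2.97], [-1.01, 2.36], [0.21, 2.38], [-0.96, 4.11], [0.2, 2.71], [-2.98, 2.98]. Speed limits (rad/s): [2.39, 2.39, 3.14, 3.14, 3.14, 3.14].

## Interface

Orientations are given as a rotation vector (axis times angle).
In Python, from rig import status, snapshot, ctrl gives the robot as it stands.
- The arm moves only by the tool step_arm, never from a script. Its argument "steps" is a list that holds one entry, the list of rows, each a list of 7 numbers: the shift along the world's x, y, z in mm, then the turn, a rotation vector about the world's x, y, z in degrees, then the opening in per cent of the stroke, from 0 (shut) to 100 (fully open). In form: [[[x, y, z, rx, ry, rz, fingers], ...]]. A call has 1 to 5 rows; each row is the pose to reach, as a shift and turn from the pose measured when the call began; what a row does not reach only later rows make up. A row lasts 1/8 s, in which the tool goes at most 62.5 mm and 10.7 degrees, less where a joint would pass 70% of its speed; a pose out of reach is approached as far as the arm can. A call with a gripper value outside its range is refused whole. The fingers move at their own pace and stop on an object; "force" is the grip in N (left out, the last holds). Time passes only in rows, so rows that repeat a pose let the fingers close. It gives the time, the measured TCP pose, the force and the opening at its end, in the units of the state.
- status.state(): the state, without advancing time (a new reading comes with each control period).
- snapshot(name): name is "scene" or "top" or "wrist"; returns a dict with "img" (400x640x3 uint8, red, green, blue), "depth" (400x640 float32, m along the optical axis (not along the pixel's ray), 0 where there is no reading), "fx", "fy", "cx", "cy" (pixels), "R" (3x3) and "t" (3): a world point X has camera coordinates R X + t. Camera axes: x right, y down, z forward; pixel columns grow to the right and rows downward; lengths in m; the calibration is good to about 2 mm. A picture is of the moment at which its call begins.
- ctrl.job_done(): hands the job in, once; it reports no verdict.
The state is a dict: "time": time; "joints": joint angles; "joint_vel": joint speeds; "tau": joint torques, N m; "tcp_pos": TCP position; "orientation": TCP orientation; "wrist_force": force on the tool from outside, world axes, zero at the start; "torque": the same for the moment, N m; "grip_width": opening from 0.0 (shut) to 1.0 (fully open).
Only numpy, scipy, OpenCV 4.12 (cv2) and the standard library are available. Lean on these libraries where they do the work, as an engineer would, in place of code of your own. Each camera call takes 0.05 s, during which the arm holds its last target.

## Working session

There is one attempt and no reset: what is moved stays moved. The work goes in short steps, Python scripts to look and compute and a tool call to move; the robot and the scene stay as the last step left them, time stands still between calls to the robot, and variables do not carry over. Pictures are saved under pics/ and viewed, and the job is handed in when it is done.

Besides the shell and the picture viewer there is one more tool, called after "Call:" by a JSON object that holds its "op" and its "data", one argument or row to a line. step_arm: Moves the arm, as the interface text tells. Its arguments: {"type":"object","properties":{"steps":{"type":"array"},"force":{"type":"number"}},"required":["steps"]}

```bash
mkdir -p pics; ls; cat > h.py <<'E'
import numpy as np, cv2
from rig import status, snapshot, ctrl
def save(s,name): cv2.imwrite(f'pics/{name}.png',cv2.cvtColor(s['img'],cv2.COLOR_RGB2BGR))
def world(s,u,v,d=None):
    if d is None: d=s['depth'][int(round(v)),int(round(u))]
    c=np.array([(u-s['cx'])/s['fx']*d,(v-s['cy'])/s['fy']*d,d]); return s['R'].T@(c-s['t'])
def plane(s,u,v,z):
    r=s['R'].T@np.array([(u-s['cx'])/s['fx'],(v-s['cy'])/s['fy'],1]); o=-s['R'].T@s['t']
    return o+r*((z-o[2])/r[2])
def cloud(s):
    v,u=np.mgrid[0:400,0:640]; d=s['depth']
    c=np.stack([(u-s['cx'])/s['fx']*d,(v-s['cy'])/s['fy']*d,d],-1); return (c-s['t'])@s['R']
E
python3 - <<'E'
from h import *
for n in ['scene','top','wrist']:
    s=snapshot(n); save(s,n+'0'); print(n,-s['R'].T@s['t'],s['fx']); np.savez(n+'0.npz',**s)
print(status.state())
E
```

```text
pics
scene [ 0.16032717 -0.6159209   0.56361374] 437.8343079043159
top [0.4388545  0.03096469 1.27485033] 481.65032683545934
wrist [0.06458851 0.602095   0.37335429] 301.1627793532817
{'time': 0.15, 'joints': array([ 1.22788346e+00,  3.59364482e-01,  1.51115282e+00, -2.69768328e-05,
        1.27245258e+00, -1.15114509e-01]), 'joint_vel': array([ 0.0015802 , -0.0045578 , -0.00119869,  0.00209782, -0.00084096,
       -0.00116728]), 'tau': array([ 1.85173662e-04, -5.28028464e+01, -2.78926313e+01, -1.99865362e-04,
        8.17484484e-03,  3.03271725e-05]), 'tcp_pos': array([0.13536965, 0.58405924, 0.2526436 ]), 'orientation': array([ 0.1777834 ,  1.56367535, -0.1799033 ]), 'wrist_force': array([-0.56371567,  0.17544661,  0.86764447]), 'torque': array([-0.00308204, -0.0170905 ,  0.04859618]), 'grip_width': 1.0043721667198975}
```

View pics/scene0.png

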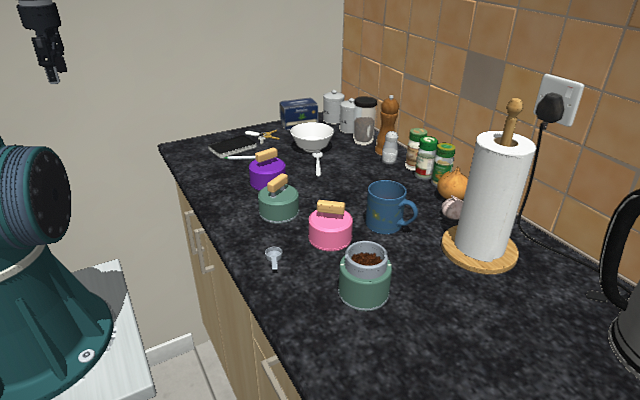

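View pics/top0.png

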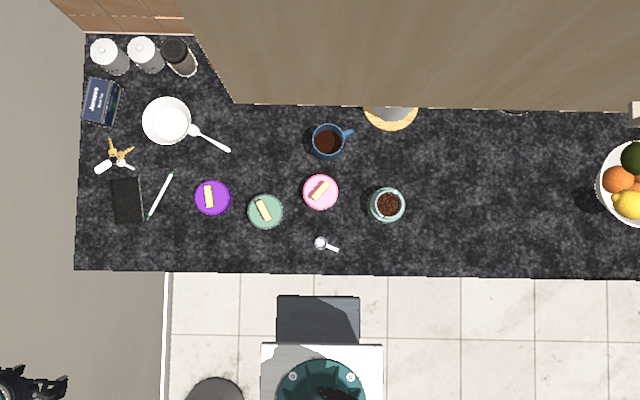

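View pics/wrist0.png

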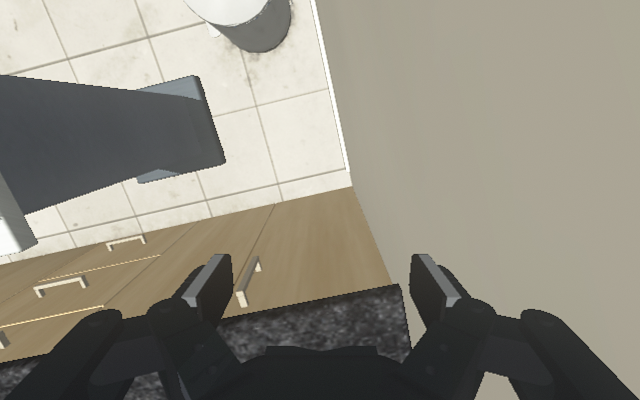

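The top view shows the green cap at (265,211) with its bar, between the purple (212,197) and pink (320,191) look-alikes. The canister is at (387,205), the measure at (320,243) and the mug at (328,140). Next I'll measure positions.

```bash
python3 - <<'E'
from h import *
for n in ['top','scene']:
    s=dict(np.load(n+'0.npz')); P=cloud(s); hsv=cv2.cvtColor(s['img'],cv2.COLOR_RGB2HSV)
    print(n)
    if n=='top':
        g=P[0:105:10,230:640:20].reshape(-1,3); print('cabinet',g.min(0),g.max(0))
        boxes=dict(cap=(240,185,290,235),can=(365,180,410,228),pink=(300,170,342,212),purple=(190,175,235,218))
    else: boxes=dict(cap=(255,170,302,225),can=(335,238,395,310))
    for k,(a,b,c,d) in boxes.items():
        p=P[b:d,a:c]; h=hsv[b:d,a:c]
        print(k,'zmax',np.percentile(p[...,2],[50,80,90,95,98,100]).round(4))
        w=(h[...,0]>12)&(h[...,0]<32)&(h[...,1]>60)&(h[...,2]>120)
        m=w&(p[...,2]>0.07)
        if m.sum()>20:
            q=p[m]; vv,uu=np.nonzero(w); r=cv2.minAreaRect(np.stack([uu,vv],1).astype(np.float32))
            box=cv2.boxPoints(r)+[a,b]
            W=np.array([plane(s,u,v,0.088) for u,v in box])
            e=[np.linalg.norm(W[i]-W[(i+1)%4]) for i in range(4)]; i=int(np.argmax(e)); dv=W[(i+1)%4]-W[i]
            print(' bar n',m.sum(),'z',np.percentile(q[:,2],[5,50,95]).round(4),'ctr',W.mean(0).round(4),'sides',np.round(e,4),'yaw',np.degrees(np.arctan2(dv[1],dv[0])).round(1))
    # visualise crop
    for k in ['cap','can']:
        a,b,c,d=boxes[k]; im=cv2.resize(s['img'][b-4:d+4,a-4:c+4],None,fx=9,fy=9,interpolation=cv2.INTER_CUBIC)
        cv2.imwrite(f'pics/{n}_{k}.png',cv2.cvtColor(im,cv2.COLOR_RGB2BGR))
E
```

```text
top
cabinet [ 0.62334957 -0.38885191  0.00188984] [0.79119782 0.25791315 0.91454972]
cap zmax [0.0032 0.0524 0.0553 0.0863 0.0893 1.2749]
 bar n 46 z [0.0843 0.0861 0.0893] ctr [0.4938 0.1522 0.088 ] sides [0.0187 0.0564 0.0186 0.0564] yaw -152.1
can zmax [0.0091 0.0718 0.0787 0.0911 0.0935 1.2749]
pink zmax [0.0488 0.0538 0.0687 0.0879 0.0901 1.2749]
 bar n 26 z [0.0828 0.087  0.0904] ctr [0.5457 0.0128 0.088 ] sides [0.0526 0.0158 0.0526 0.0157] yaw -43.7
purple zmax [0.0461 0.0537 0.072  0.0876 0.0905 1.2749]
 bar n 49 z [0.0833 0.0867 0.0906] ctr [0.5263 0.2885 0.088 ] sides [0.0188 0.0553 0.0187 0.0553] yaw -170.0
scene
cap zmax [0.0318 0.0514 0.06   0.0828 0.0873 0.5636]
 bar n 215 z [0.0715 0.0833 0.0882] ctr [0.4865 0.136  0.088 ] sides [0.0742 0.0429 0.0705 0.0392] yaw 31.0
can zmax [0.0455 0.0729 0.0843 0.0897 0.0913 0.5636]
```

View crops.

View pics/top_can.png

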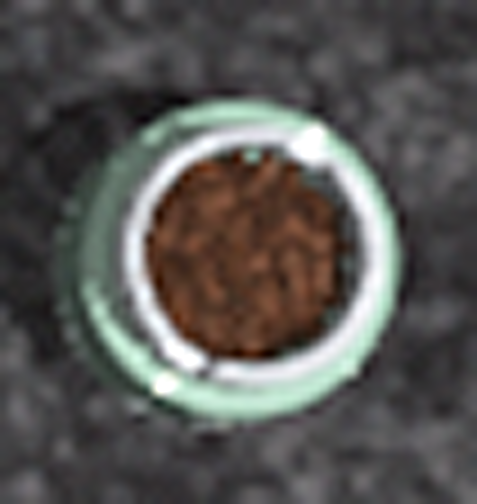

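View pics/scene_can.png

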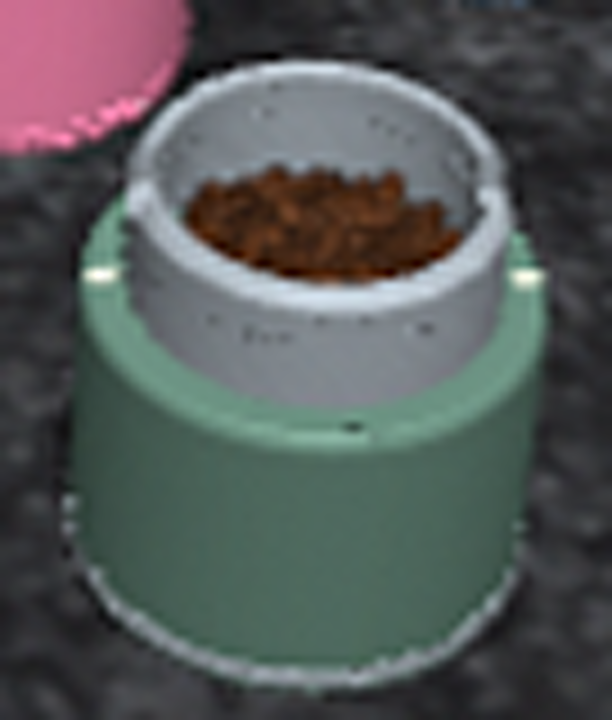

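View pics/top_cap.png

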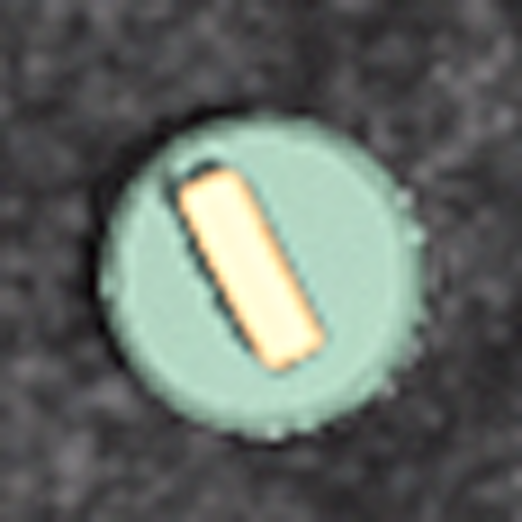

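```bash
python3 - <<'E'
from h import *
from scipy.spatial.transform import Rotation as R
s=dict(np.load('scene0.npz'))
o=lambda x,y:(331+(x+.5)/9-.5,234+(y+.5)/9-.5)
A=plane(s,*o(100,275),.066);B=plane(s,*o(528,277),.066)
print('scene cream',A,B,(A+B)/2,np.linalg.norm(A-B),np.degrees(np.arctan2(*(B-A)[[1,0]])))
# rim ellipse from scene: outer points picked, z=.092
pts=[(130,170),(190,105),(300,62),(420,90),(508,190),(470,255),(330,300),(210,265),(140,205)]
W=np.array([plane(s,*o(*p),.092) for p in pts])[:,:2]
M=np.c_[2*W,np.ones(len(W))];c=np.linalg.lstsq(M,(W**2).sum(1),rcond=None)[0];print('scene rim',c[:2],np.sqrt(c[2]+c[:2]@c[:2]))
s=dict(np.load('top0.npz'))
o=lambda x,y:(361+(x+.5)/9-.5,176+(y+.5)/9-.5)
pts=[(123,250),(385,250),(250,125),(255,382),(160,170),(340,345),(350,160),(170,345)]
W=np.array([plane(s,*o(*p),.092) for p in pts])[:,:2]
M=np.c_[2*W,np.ones(len(W))];c=np.linalg.lstsq(M,(W**2).sum(1),rcond=None)[0];print('top rim',c[:2],np.sqrt(c[2]+c[:2]@c[:2]))
C=plane(s,*o(165,383),.066);D=plane(s,*o(188,358),.092);E=plane(s,*o(313,143),.092)
print(C,D,E,np.degrees(np.arctan2(*(E-D)[[1,0]])),np.degrees(np.arctan2(c[1]-C[1],c[0]-C[0])),(D+E)/2)
# bar in scene: top face (z=.088)
hsv=cv2.cvtColor(dict(np.load('scene0.npz'))['img'],cv2.COLOR_RGB2HSV)
st=status.state();Rt=R.from_rotvec(st['orientation']);print(Rt.as_matrix().round(3))
w=snapshot('wrist');print('cam in tool',Rt.inv().apply(-w['R'].T@w['t']-st['tcp_pos']), (w['R']@Rt.as_matrix()).round(3))
E
```

```text
scene cream [ 0.47987924 -0.13718535  0.066     ] [ 0.55108788 -0.17756586  0.066     ] [ 0.51548356 -0.1573756   0.066     ] 0.08186120198099134 -29.556409605826687
scene rim [ 0.5137412 -0.158968 ] 0.03417666332931728
top rim [ 0.51605696 -0.15717707] 0.035307156355539285
[ 0.48040111 -0.13626004  0.066     ] [ 0.48646658 -0.13888548  0.092     ] [ 0.5461608  -0.17260471  0.092     ] -29.460620207515483 -30.397449593636328 [ 0.51631369 -0.15574509  0.092     ]
[[-0.     0.226  0.974]
 [-0.001  0.974 -0.226]
 [-1.    -0.001 -0.   ]]
cam in tool [-0.12080529  0.001478   -0.07303497] [[ 0.001  1.     0.001]
 [-0.289 -0.001  0.957]
 [ 0.957 -0.001  0.289]]
```

Call:
{"op": "step_arm", "data": {
  "steps": [
    [[36,-43,0,0,0,8,100],[72,-86,0,0,0,16,100],[108,-130,0,0,0,24,100],[144,-173,0,0,0,33,100],[180,-216,0,0,0,41,100]]
  ],
  "force": 40
}}

```text
time: 0.82
tcp_pos: [0.3163, 0.3667, 0.2528]
orientation: [-0.387, 1.535, 0.386]
wrist_force: [0.4, -0.1, 0.6]
grip_width: 0.998
```

Call:
{"op": "step_arm", "data": {
  "steps": [
    [[36,-43,0,0,0,0,100],[72,-86,0,0,0,0,100],[108,-130,-10,0,0,0,100],[144,-173,-20,0,0,0,100],[178,-215,-30,0,0,0,100]]
  ]
}}

```text
time: 1.45
tcp_pos: [0.4953, 0.15, 0.2226]
orientation: [-0.387, 1.535, 0.385]
wrist_force: [0.5, 0.4, 0.2]
grip_width: 1.006
```

```bash
python3 - <<'E'
from h import *
s=snapshot('wrist'); save(s,'w1'); np.savez('w1.npz',**s); 
from scipy.spatial.transform import Rotation as R
st=status.state();print(st['tcp_pos'],R.from_rotvec(st['orientation']).as_matrix().round(3))
E
```

```text
[0.49949238 0.14537961 0.22161893] [[ 0.004 -0.471  0.882]
 [-0.005  0.882  0.471]
 [-1.    -0.006  0.001]]
```

View pics/w1.png

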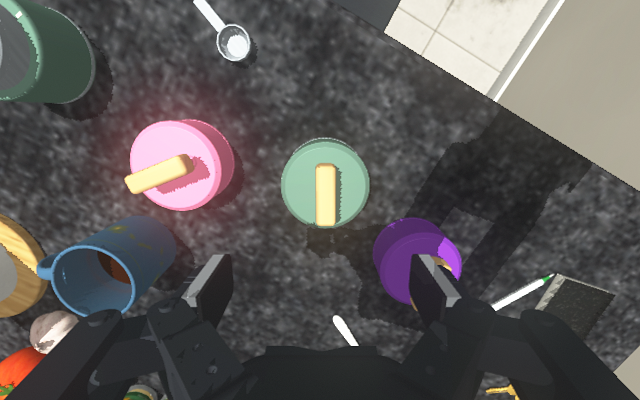

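```bash
cat >> h.py <<'E'
def bar(s,a,b,c,d,z=.088):
    h=cv2.cvtColor(s['img'],cv2.COLOR_RGB2HSV)[b:d,a:c]
    w=((h[...,0]>12)&(h[...,0]<32)&(h[...,1]>60)&(h[...,2]>120)).astype(np.uint8)
    cs,_=cv2.findContours(w,cv2.RETR_EXTERNAL,cv2.CHAIN_APPROX_NONE); k=max(cs,key=cv2.contourArea)
    box=cv2.boxPoints(cv2.minAreaRect(k))+[a,b]
    W=np.array([plane(s,u,v,z) for u,v in box]); e=[np.linalg.norm(W[i]-W[(i+1)%4]) for i in range(4)]; i=int(np.argmax(e)); dv=W[(i+1)%4]-W[i]
    return box.round(1).tolist(),W.mean(0),np.round(e,4),np.degrees(np.arctan2(dv[1],dv[0]))
E
python3 - <<'E'
from h import *
s=dict(np.load('w1.npz')); print(bar(s,270,130,380,235))
h=cv2.cvtColor(s['img'],cv2.COLOR_RGB2HSV); m=((h[...,0]>60)&(h[...,0]<90)&(h[...,1]>40)).astype(np.uint8)*255; P=cloud(s)
q=P[(m>0)&(abs(P[...,2]-.052)<.006)&(np.hypot(P[...,0]-.494,P[...,1]-.152)<.06)]
c,r=cv2.minEnclosingCircle((q[:,:2]*1000).astype(np.float32));print(len(q),c,r)
b=P[(h[...,0]>12)&(h[...,0]<32)&(h[...,1]>60)&(P[...,2]>.078)&(np.hypot(P[...,0]-.494,P[...,1]-.152)<.06)]
print(len(b),np.median(b,0),(b.min(0)+b.max(0))/2)
im=s['img'][130:240,270:380];cv2.imwrite('pics/w1c.png',cv2.cvtColor(cv2.resize(im,None,fx=5,fy=5),cv2.COLOR_RGB2BGR))
E
```

```text
([[315.0, 163.0], [335.0, 163.0], [335.0, 225.0], [315.0, 225.0]], array([0.49186907, 0.15275967, 0.088     ]), array([0.017 , 0.0565, 0.0181, 0.0565]), np.float64(-152.16725406724476))
4416 (493.6457824707031, 153.72528076171875) 44.747222900390625
1189 [0.49082871 0.15294337 0.08794614] [0.49330785 0.16428951 0.15403396]
```

View pics/w1c.png

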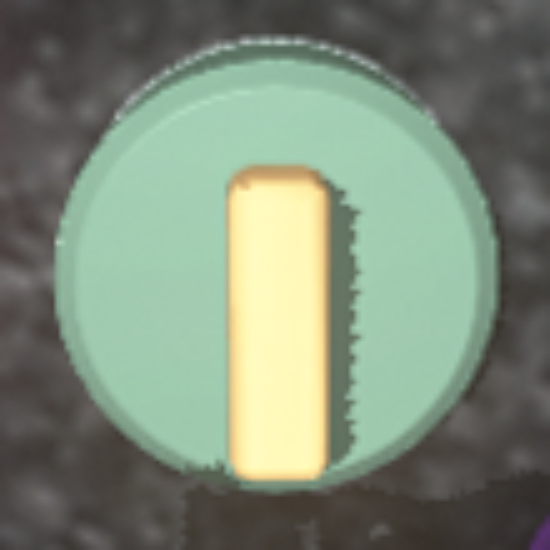

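Call:
{"op": "step_arm", "data": {
  "steps": [
    [[-6,8,-20,0,0,0,50],[-6,8,-50,0,0,0,50],[-6,8,-80,0,0,0,50],[-6,8,-95,0,0,0,50],[-6,8,-95,0,0,0,50]]
  ]
}}

```text
time: 2.12
tcp_pos: [0.4928, 0.1533, 0.1259]
orientation: [-0.389, 1.536, 0.381]
wrist_force: [0.2, -0.1, 0.7]
grip_width: 0.504
```

```bash
cat >> h.py <<'E'
from scipy.spatial.transform import Rotation as Rn
def st():
    s=status.state();M=Rn.from_rotvec(s['orientation']).as_matrix()
    print('t',round(s['time'],2),'tcp',(s['tcp_pos']*1000).round(1),'xax',M[:,0].round(4),'yaw_y',np.degrees(np.arctan2(M[1,1],M[0,1])).round(2),'F',s['wrist_force'].round(2),'T',s['torque'].round(3),'grip',round(s['grip_width'],3),'q',np.degrees(s['joints']).round(1))
E
python3 -c "
from h import *
st()"
```

```text
t 2.12 tcp [492.8 153.3 125.9] xax [ 0.0017 -0.005  -1.    ] yaw_y 118.14 F [ 0.23 -0.14  0.71] T [ 0.047 -0.032  0.019] grip 0.504 q [   9.8   22.8  104.9   -0.4   52.3 -108.1]
```

Call:
{"op": "step_arm", "data": {
  "steps": [
    [[0,0,-20,0.3,0.1,0,50],[0,0,-38,0.3,0.1,0,50],[0,0,-45,0.3,0.1,0,50],[0,0,-45,0.3,0.1,0,10],[0,0,-45,0.3,0.1,0,10]]
  ]
}}

```text
time: 2.75
tcp_pos: [0.4934, 0.1535, 0.0817]
orientation: [-0.385, 1.535, 0.385]
wrist_force: [-0.1, 0.3, 0.1]
grip_width: 0.201
```

Call:
{"op": "step_arm", "data": {
  "steps": [
    [[0,0,0,0,0,0,5],[0,0,0,0,0,0,5]]
  ],
  "force": 60
}}

```text
time: 3.0
tcp_pos: [0.4935, 0.1536, 0.082]
orientation: [-0.385, 1.534, 0.385]
wrist_force: [-1.0, 0.7, -1.9]
grip_width: 0.199
```

```bash
python3 -c "
from h import *
st()"
```

```text
t 3.0 tcp [493.5 153.6  82. ] xax [ 1.8e-03  5.0e-04 -1.0e+00] yaw_y 118.14 F [-0.97  0.69 -1.92] T [-0.026  0.032 -0.022] grip 0.199 q [   9.6   26.7  106.8    0.    46.4 -108.5]
```

Call:
{"op": "step_arm", "data": {
  "steps": [
    [[0,0,20,0,0,0,5],[0,0,60,0,0,0,5],[0,0,110,0,0,0,5],[0,0,150,0,0,0,5],[0,0,150,0,0,0,5]]
  ]
}}

```text
time: 3.62
tcp_pos: [0.4956, 0.154, 0.2352]
orientation: [-0.385, 1.527, 0.384]
wrist_force: [0.8, 0.1, -2.3]
grip_width: 0.201
```

```bash
python3 - <<'E'
from h import *
st()
s=snapshot('wrist'); save(s,'w2'); np.savez('w2.npz',**s); 
s=snapshot('scene'); save(s,'s2')
E
```

```text
t 3.62 tcp [495.6 154.  235.2] xax [ 0.0088  0.0017 -1.    ] yaw_y 118.15 F [ 0.76  0.11 -2.28] T [-0.045 -0.02  -0.039] grip 0.201 q [   9.6   14.7   98.1    0.    66.7 -108.5]
```

View pics/w2.png

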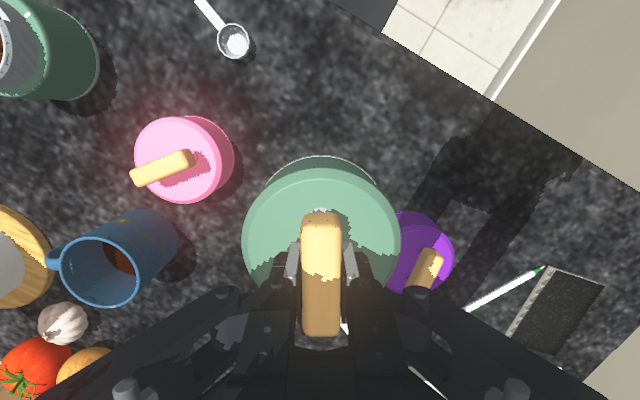

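View pics/s2.png

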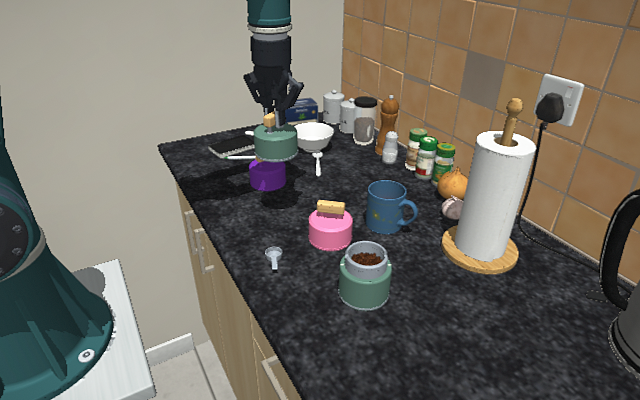

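Call:
{"op": "step_arm", "data": {
  "steps": [
    [[0,-30,5,0,0.4,0,5],[0,-70,10,0,0.4,0,5],[0,-110,15,0,0.4,0,5],[0,-140,15,0,0.4,0,5],[0,-150,15,0,0.4,0,5]]
  ]
}}

```text
time: 4.35
tcp_pos: [0.4915, 0.0022, 0.2445]
orientation: [-0.382, 1.546, 0.386]
wrist_force: [-0.4, -0.7, -2.9]
grip_width: 0.2
```

Call:
{"op": "step_arm", "data": {
  "steps": [
    [[0,0,0,0,0,0,5]]
  ]
}}

```text
time: 4.47
tcp_pos: [0.4908, 0.0022, 0.2433]
orientation: [-0.38, 1.548, 0.387]
wrist_force: [0.2, -0.4, -1.6]
grip_width: 0.202
```

```bash
python3 - <<'E'
from h import *
st()
s=snapshot('wrist'); save(s,'w3'); np.savez('w3.npz',**s); 
P=cloud(s); h=cv2.cvtColor(s['img'],cv2.COLOR_RGB2HSV)
E
```

```text
t 4.47 tcp [490.8   2.2 243.3] xax [-0.012   0.0016 -0.9999] yaw_y 117.95 F [ 0.18 -0.4  -1.64] T [ 0.041 -0.062 -0.011] grip 0.202 q [  -7.8   12.5   99.9   -0.    68.3 -125.8]
```

View pics/w3.png

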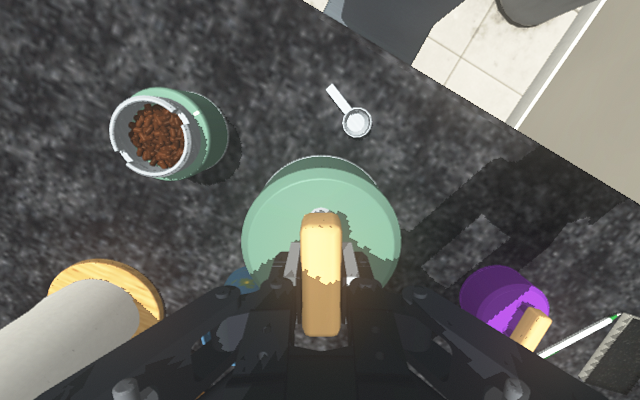

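```bash
python3 - <<'E'
from h import *
s=dict(np.load('w3.npz'));im=s['img'][75:190,95:240];cv2.imwrite('pics/w3c.png',cv2.cvtColor(cv2.resize(im,None,fx=5,fy=5,interpolation=cv2.INTER_CUBIC),cv2.COLOR_RGB2BGR))
E
```

```text
(no output)
```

View pics/w3c.png

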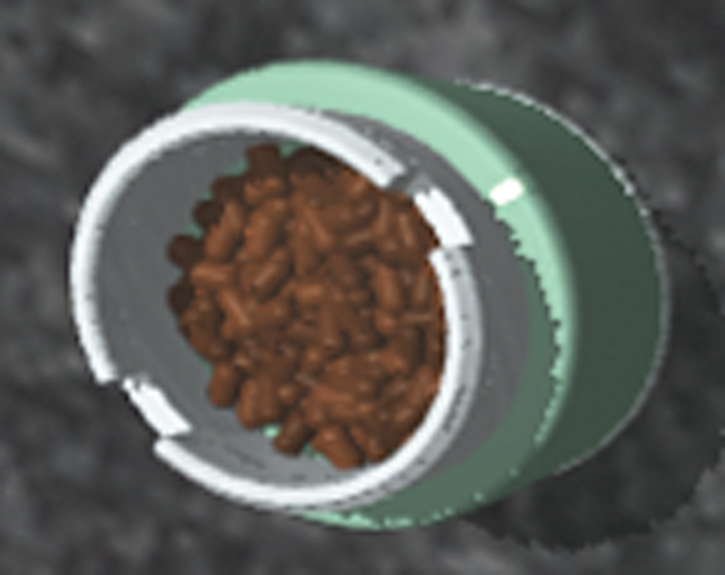

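```bash
python3 - <<'E'
from h import *
s=dict(np.load('w3.npz'))
o=lambda x,y:(95+(x+.5)/5-.5,75+(y+.5)/5-.5)
def fit(pts,z):
    W=np.array([plane(s,*o(*p),z) for p in pts])[:,:2]
    M=np.c_[2*W,np.ones(len(W))];c=np.linalg.lstsq(M,(W**2).sum(1),rcond=None)[0];r=np.sqrt(c[2]+c[:2]@c[:2])
    print(c[:2],r,(np.hypot(*(W-c[:2]).T)-r).round(4)); return c[:2]
fit([(72,280),(90,190),(150,125),(230,103),(320,118),(404,170),(484,330),(450,430),(390,485),(290,510),(200,480),(102,380)],.092)
A=plane(s,*o(445,217),.083);B=plane(s,*o(157,406),.083);print(A,B,(A+B)/2,np.linalg.norm(A-B),np.degrees(np.arctan2(*(B-A)[[1,0]])))
C=plane(s,*o(508,190),.066);print(C)
E
```

```text
[ 0.51476971 -0.15428642] 0.035301829652999814 [ 0.0001  0.0003  0.0002 -0.0003 -0.0004 -0.0001  0.001  -0.0004 -0.0006
  0.0004 -0.     -0.0002]
[ 0.48746249 -0.13720203  0.083     ] [ 0.54431758 -0.17234884  0.083     ] [ 0.51589003 -0.15477543  0.083     ] 0.0668416007666236 -31.72361623443834
[ 0.48081447 -0.13482894  0.066     ]
```

Call:
{"op": "step_arm", "data": {
  "steps": [
    [[4,-15,3,0,0,-8,5],[8,-40,5,0,0,-16,5],[12,-70,5,0,0,-24,5],[16,-100,5,0,0,-32,5],[19,-120,5,0,0,-40,5]]
  ]
}}

```text
time: 5.15
tcp_pos: [0.5097, -0.1172, 0.2476]
orientation: [0.175, 1.575, -0.161]
wrist_force: [0.4, -0.2, -2.2]
grip_width: 0.2
```

```bash
python3 -c "
from h import *
st()"
```

```text
t 5.15 tcp [ 509.7 -117.2  247.6] xax [-0.0092  0.01   -0.9999] yaw_y 77.77 F [ 0.37 -0.19 -2.21] T [-0.01   0.017 -0.006] grip 0.2 q [-20.8  14.9  95.9   0.4  69.9 -98.7]
```

Call:
{"op": "step_arm", "data": {
  "steps": [
    [[2,-15,0,-0.2,-0.2,-7,5],[4,-30,0,-0.5,-0.5,-14,5],[5.5,-38,0,-0.5,-0.5,-18,5],[5.5,-38,-10,-0.5,-0.5,-18,5],[5.5,-38,-15,-0.5,-0.5,-18,5]]
  ]
}}

```text
time: 5.78
tcp_pos: [0.5145, -0.1539, 0.2312]
orientation: [0.415, 1.533, -0.409]
wrist_force: [-0.0, 0.1, -2.5]
grip_width: 0.201
```

Call:
{"op": "step_arm", "data": {
  "steps": [
    [[0,0,0,0,0,0,5],[0,0,0,0,0,0,5]]
  ]
}}

```text
time: 6.02
tcp_pos: [0.5144, -0.1533, 0.231]
orientation: [0.414, 1.534, -0.408]
wrist_force: [-0.2, -1.0, -2.2]
grip_width: 0.202
```

```bash
python3 -c "
from h import *
st()
for n in ['scene','top','wrist']:
    s=snapshot(n);save(s,n+'4');np.savez(n+'4.npz',**s)
st()"
python3 - <<'E'
import cv2
a=cv2.imread('pics/scene4.png')[130:330,280:440];cv2.imwrite('pics/s4c.png',cv2.resize(a,None,fx=3,fy=3,interpolation=cv2.INTER_CUBIC))
E
```

```text
t 6.03 tcp [ 514.4 -153.3  231. ] xax [-0.001   0.0042 -1.    ] yaw_y 59.95 F [-0.2  -0.96 -2.24] T [-0.042  0.029  0.008] grip 0.202 q [-24.1  16.7  95.9   0.2  67.6 -84.1]
t 6.17 tcp [ 514.7 -153.8  231.4] xax [ 0.      0.0036 -1.    ] yaw_y 59.91 F [-0.06  0.73 -2.48] T [ 0.033 -0.012  0.075] grip 0.199 q [-24.1  16.7  95.8   0.2  67.6 -84.1]
```

View pics/s4c.png

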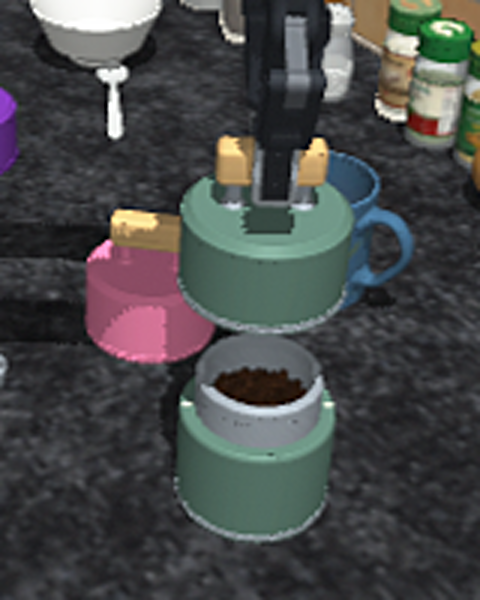

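View pics/wrist4.png

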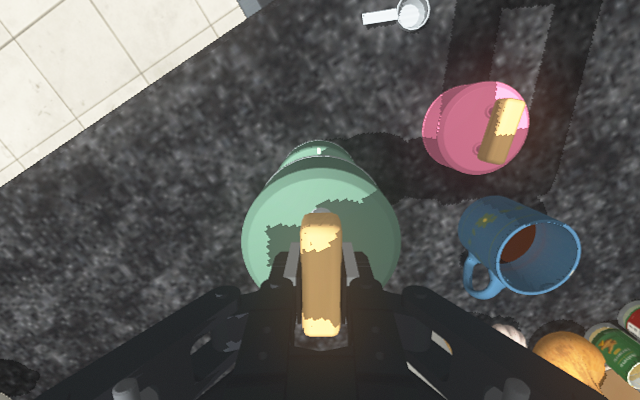

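```bash
python3 - <<'E'
from h import *
s=dict(np.load('scene4.npz'))
def pr(X): c=s['R']@np.array(X)+s['t']; return c[0]/c[2]*s['fx']+s['cx'],c[1]/c[2]*s['fy']+s['cy']
h=cv2.cvtColor(s['img'],cv2.COLOR_RGB2HSV)
g=(h[...,0]>60)&(h[...,0]<95)&(h[...,1]>40)&(h[...,2]>50)
for v in range(208,310,8):
    u=np.nonzero(g[v,330:405])[0]+330; print(v,u.min() if len(u) else 0,u.max() if len(u) else 0, (u.min()+u.max())/2 if len(u) else 0)
X=[.5147,-.1538]
for z in (0.2,.15,.066,.03,0): print(z,np.round(pr(X+[z]),1),np.round(pr([.515,-.156,z]),1))
E
```

```text
208 341 396 368.5
216 340 395 367.5
224 340 394 367.0
232 347 390 368.5
240 358 358 358.0
248 0 0 0
256 344 344 344.0
264 387 387 387.0
272 339 391 365.0
280 339 390 364.5
288 339 388 363.5
296 341 387 364.0
304 350 380 365.0
0.2 [369.3 197.4] [370.2 198. ]
0.15 [367.1 223.5] [368.1 224.1]
0.066 [363.9 263.2] [364.8 263.8]
0.03 [362.6 278.8] [363.5 279.5]
0 [361.6 291.2] [362.5 291.9]
```

Call:
{"op": "step_arm", "data": {
  "steps": [
    [[0.6,-2.7,-15,-0.2,0,0,5],[0.6,-2.7,-35,-0.2,0,0,5],[0.6,-2.7,-50,-0.2,0,0,5],[0.6,-2.7,-55,-0.2,0,0,5],[0.6,-2.7,-55,-0.2,0,0,5]]
  ]
}}

```text
time: 6.8
tcp_pos: [0.5152, -0.1565, 0.1761]
orientation: [0.412, 1.532, -0.412]
wrist_force: [-0.7, -0.5, -2.9]
grip_width: 0.205
```

```bash
python3 -c "
from h import *
st()
for n in ['scene','wrist']:
    s=snapshot(n);save(s,n+'5');np.savez(n+'5.npz',**s)
st()"
python3 - <<'E'
import cv2,numpy as np
a=cv2.imread('pics/scene5.png')[170:320,300:430];b=cv2.imread('pics/wrist5.png')[100:340,220:420]
a=cv2.resize(a,(520,600),interpolation=cv2.INTER_CUBIC)
cv2.imwrite('pics/s5c.png',a);cv2.imwrite('pics/w5c.png',cv2.resize(b,None,fx=2.5,fy=2.5))
E
```

```text
t 6.8 tcp [ 515.2 -156.5  176.1] xax [-6.e-04  3.e-04 -1.e+00] yaw_y 59.91 F [-0.66 -0.48 -2.87] T [-0.026 -0.015 -0.042] grip 0.205 q [-24.3  20.4  99.3   0.   60.3 -84.2]
t 6.9 tcp [ 515.8 -156.7  176.9] xax [ 1.e-03 -3.e-04 -1.e+00] yaw_y 59.92 F [-0.49  0.4  -2.05] T [-0.007 -0.001  0.014] grip 0.195 q [-24.2  20.4  99.2   0.   60.3 -84.2]
```

View pics/s5c.png

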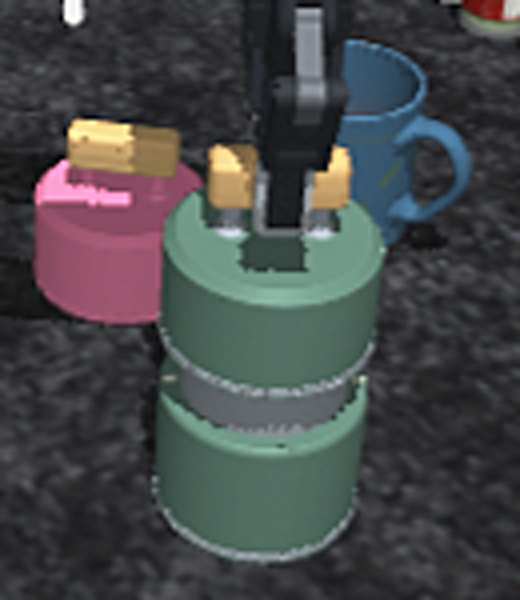

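View pics/w5c.png

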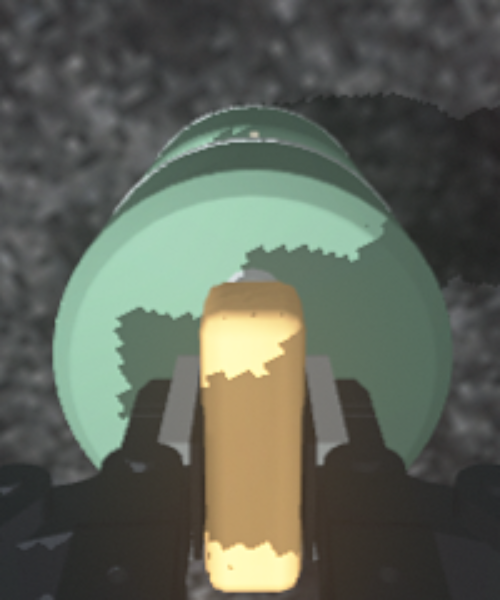

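Call:
{"op": "step_arm", "data": {
  "steps": [
    [[-0.4,0,-5,0,0,0,5],[-0.4,0,-9,0,0,0,5],[-0.4,0,-13,0,0,0,5],[-0.4,0,-13,0,0,0,5]]
  ]
}}

```text
time: 7.4
tcp_pos: [0.5151, -0.1566, 0.1634]
orientation: [0.412, 1.531, -0.411]
wrist_force: [0.2, -0.2, -2.2]
grip_width: 0.199
```

Call:
{"op": "step_arm", "data": {
  "steps": [
    [[0,0,-3,0,0,0,5],[0,0,-6,0,0,0,5],[0,0,-6,0,0,0,5]]
  ]
}}

```text
time: 7.78
tcp_pos: [0.5149, -0.1565, 0.1572]
orientation: [0.412, 1.532, -0.411]
wrist_force: [0.7, -0.6, -3.0]
grip_width: 0.196
```

```bash
python3 -c "
from h import *
st()"
```

```text
t 7.78 tcp [ 514.9 -156.5  157.2] xax [-3.e-04  2.e-04 -1.e+00] yaw_y 59.92 F [ 0.72 -0.56 -2.99] T [-0.009  0.013  0.027] grip 0.196 q [-24.3  21.8 100.4   0.   57.8 -84.2]
```

Call:
{"op": "step_arm", "data": {
  "steps": [
    [[0,0,-2,0,0,0,5],[0,0,-3,0,0,0,5],[0,0,-4,0,0,0,5],[0,0,-4,0,0,0,5]]
  ]
}}

```text
time: 8.28
tcp_pos: [0.5149, -0.1566, 0.1531]
orientation: [0.412, 1.532, -0.411]
wrist_force: [-0.3, -0.1, -1.0]
grip_width: 0.205
```

```bash
python3 -c "
from h import *
st()"
```

```text
t 8.28 tcp [ 514.9 -156.6  153.1] xax [-3.e-04  2.e-04 -1.e+00] yaw_y 59.91 F [-0.27 -0.09 -0.99] T [ 0.011  0.004 -0.015] grip 0.205 q [-24.3  22.1 100.6   0.   57.3 -84.2]
```

Call:
{"op": "step_arm", "data": {
  "steps": [
    [[0,0,-1,0,0,0,5],[0,0,-2,0,0,0,5],[0,0,-2,0,0,0,5]]
  ]
}}

```text
time: 8.65
tcp_pos: [0.5149, -0.1565, 0.151]
orientation: [0.412, 1.532, -0.411]
wrist_force: [-0.1, 0.5, -2.1]
grip_width: 0.201
```

```bash
python3 -c "
from h import *
st()"
```

```text
t 8.65 tcp [ 514.9 -156.5  151. ] xax [-5.e-04  3.e-04 -1.e+00] yaw_y 59.91 F [-0.07  0.46 -2.07] T [ 0.034 -0.026  0.052] grip 0.201 q [-24.3  22.3 100.8   0.   57.  -84.2]
```

Call:
{"op": "step_arm", "data": {
  "steps": [
    [[0,0,-1,0,0,0,5],[0,0,-1.5,0,0,0,5],[0,0,-1.5,0,0,0,5]]
  ]
}}

```text
time: 9.02
tcp_pos: [0.5149, -0.1565, 0.1497]
orientation: [0.412, 1.532, -0.411]
wrist_force: [-0.0, 1.3, 0.8]
grip_width: 0.198
```

```bash
python3 -c "
from h import *
st()"
```

```text
t 9.03 tcp [ 514.9 -156.5  149.7] xax [-4.e-04  2.e-04 -1.e+00] yaw_y 59.92 F [-0.01  1.26  0.78] T [0.007 0.081 0.024] grip 0.198 q [-24.3  22.4 100.8   0.   56.8 -84.2]
```

Call:
{"op": "step_arm", "data": {
  "steps": [
    [[0,0,1,0,0,0,5],[0,0,1,0,0,5,5],[0,0,1,0,0,12,5],[0,0,1,0,0,19,5],[0,0,1,0,0,26,5]]
  ]
}}

```text
time: 9.65
tcp_pos: [0.5149, -0.1565, 0.1506]
orientation: [0.053, 1.571, -0.053]
wrist_force: [-0.9, 0.6, -1.7]
grip_width: 0.199
```

```bash
python3 -c "
from h import *
st()"
```

```text
t 9.65 tcp [ 514.9 -156.5  150.6] xax [-5.e-04  0.e+00 -1.e+00] yaw_y 86.15 F [-0.9   0.56 -1.65] T [-0.026  0.021  0.032] grip 0.199 q [ -24.3   22.3  100.8   -0.    57.  -110.4]
```

Call:
{"op": "step_arm", "data": {
  "steps": [
    [[0,0,0,0,0,7,5],[0,0,0,0,0,14,5],[0,0,0,0,0,19,5],[0,0,0,0,0,20,5],[0,0,0,0,0,20,5]]
  ]
}}

```text
time: 10.28
tcp_pos: [0.5149, -0.1565, 0.1506]
orientation: [-0.22, 1.56, 0.22]
wrist_force: [0.1, 0.3, -2.5]
grip_width: 0.192
```

```bash
python3 - <<'E'
from h import *
st(); s=snapshot('scene'); save(s,'s6'); im=cv2.imread('pics/s6.png')[170:320,300:430]; cv2.imwrite('pics/s6c.png',cv2.resize(im,(520,600),interpolation=cv2.INTER_CUBIC))
E
```

```text
t 10.28 tcp [ 514.9 -156.5  150.6] xax [-5.e-04 -1.e-04 -1.e+00] yaw_y 106.07 F [ 0.12  0.32 -2.49] T [ 0.028  0.048 -0.003] grip 0.192 q [ -24.2   22.3  100.8   -0.    56.9 -130.3]
```

View pics/s6c.png

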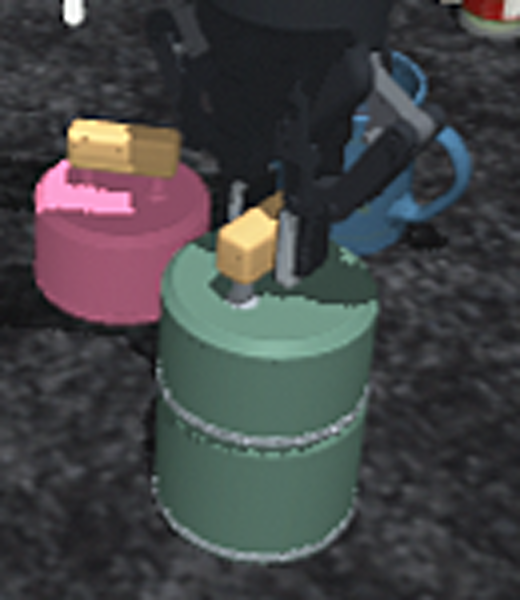

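Call:
{"op": "step_arm", "data": {
  "steps": [
    [[0,0,4,0,0,0,5],[0,0,9,0,0,0,5],[0,0,16,0,0,0,5],[0,0,24,0,0,0,5],[0,0,28,0,0,0,5]]
  ]
}}

```text
time: 10.95
tcp_pos: [0.5152, -0.1567, 0.1795]
orientation: [-0.221, 1.559, 0.22]
wrist_force: [0.5, 0.4, -1.1]
grip_width: 0.199
```

```bash
python3 - <<'E'
from h import *
st(); s=snapshot('scene'); save(s,'s7'); im=cv2.imread('pics/s7.png')[170:320,300:430]; cv2.imwrite('pics/s7c.png',cv2.resize(im,(520,600),interpolation=cv2.INTER_CUBIC))
E
```

```text
t 10.95 tcp [ 515.2 -156.7  179.5] xax [ 5.e-04 -7.e-04 -1.e+00] yaw_y 106.07 F [ 0.47  0.45 -1.09] T [-0.003 -0.064  0.033] grip 0.199 q [ -24.2   20.2   99.1   -0.    60.7 -130.3]
```

View pics/s7c.png

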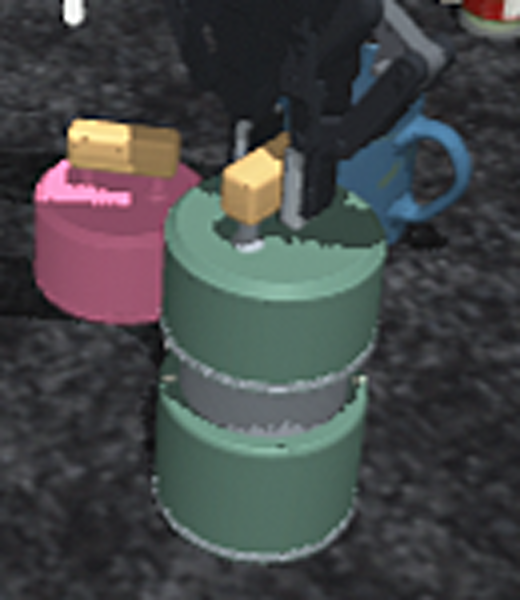

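The scene view shows the cap 28 mm up, with the canister's cream marks still at (168,378) and (362,380), so it hasn't moved. I'll raise the cap further.

Call:
{"op": "step_arm", "data": {
  "steps": [
    [[0,0,15,0,0,0,5],[0,0,40,0,0,0,5],[0,0,65,0,0,0,5],[0,0,80,0,0,0,5],[0,0,85,0,0,0,5]]
  ]
}}

```text
time: 11.62
tcp_pos: [0.5158, -0.1569, 0.2659]
orientation: [-0.222, 1.557, 0.219]
wrist_force: [0.6, -0.3, -1.9]
grip_width: 0.199
```

Call:
{"op": "step_arm", "data": {
  "steps": [
    [[0,0,0,0,0,0,5],[0,0,0,0,0,0,5],[0,0,0,0,0,0,5]]
  ]
}}

```text
time: 12.0
tcp_pos: [0.5153, -0.1567, 0.2651]
orientation: [-0.221, 1.559, 0.219]
wrist_force: [0.4, 0.0, -1.9]
grip_width: 0.201
```

```bash
python3 - <<'E'
from h import *
st(); s=snapshot('scene'); save(s,'s8'); np.savez('s8.npz',**s); im=cv2.imread('pics/s8.png')[140:320,290:440]; cv2.imwrite('pics/s8c.png',cv2.resize(im,(500,600),interpolation=cv2.INTER_CUBIC))
h=cloud(s); hsv=cv2.cvtColor(s['img'],cv2.COLOR_RGB2HSV)
m=(hsv[...,1]<40)&(hsv[...,2]>120)&(np.hypot(h[...,0]-.515,h[...,1]+.156)<.034)&(h[...,2]<.13)&(h[...,2]>.06)
print(m.sum(),np.percentile(h[m][:,2],[5,50,95]) if m.sum() else '', h[m].mean(0) if m.sum() else '')
st()
E
```

```text
t 12.0 tcp [ 515.3 -156.7  265.1] xax [ 1.1e-03 -9.0e-04 -1.0e+00] yaw_y 106.07 F [ 0.36  0.03 -1.93] T [-0.031  0.013  0.017] grip 0.201 q [ -24.3   14.8   93.3   -0.    71.8 -130.3]
400 [0.09436276 0.09587391 0.09722571] [ 0.51131702 -0.16384143  0.09575194]
t 12.05 tcp [ 515.5 -156.8  265.2] xax [ 0.0014 -0.001  -1.    ] yaw_y 106.07 F [-0.05 -0.63 -2.19] T [-0.028  0.031  0.027] grip 0.203 q [ -24.2   14.8   93.3   -0.    71.8 -130.3]
```

View pics/s8c.png

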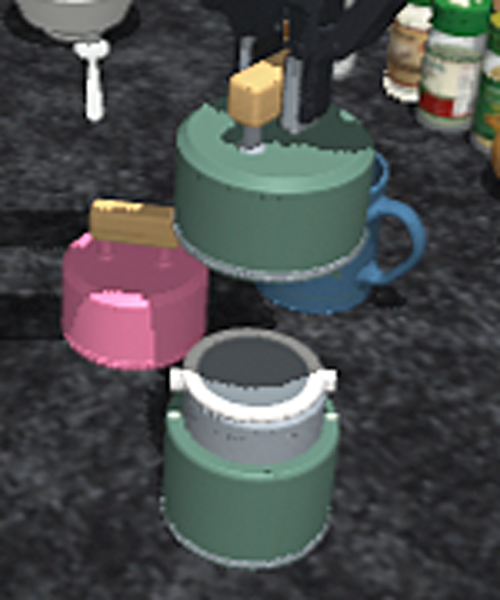

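View pics/s8.png

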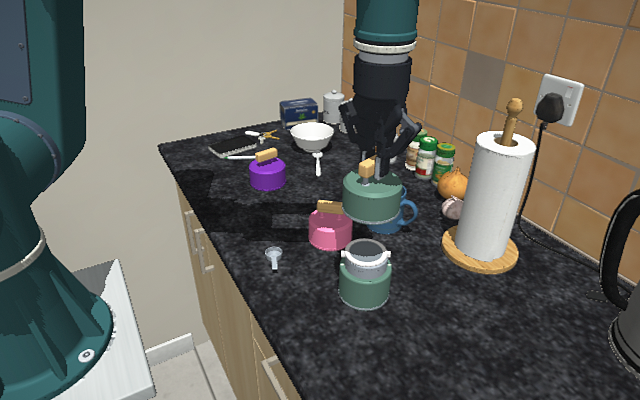

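The inner lid sits in the neck with its wings at (178,380) and (327,378), in line with the cream marks. Its top measures z = 95.8 mm (home = 96). The cap hangs level above it with its rim at about z = 183 mm. The mug, measure and look-alikes haven't moved.

```bash
python3 -c "
from h import *
st(); print(ctrl.job_done())"
```

```text
t 12.05 tcp [ 515.5 -156.8  265.2] xax [ 0.0014 -0.001  -1.    ] yaw_y 106.07 F [-0.05 -0.63 -2.19] T [-0.028  0.031  0.027] grip 0.203 q [ -24.2   14.8   93.3   -0.    71.8 -130.3]
the job is handed in; nothing more can be done
None
```

The canister is closed with the inner lid seated, and the arm is holding the cap level above it. I picked the cap up by its bar and lowered the pair until the cap met the wings with about 3 N of contact. I then turned it 46° anticlockwise, lifted the cap off alone, and handed the job in at 12 s.

**Inner lid:** its top is flat at z = 95.8 mm, where fully home is 96. Both wings are in the notches, in line with the cream marks.

**Cap:** it is level to within 0.1°, with its rim about 87 mm above the inner lid.

**Surroundings:** in the last picture the canister is upright, and it, the measure, the mug and the look-alikes show no movement.

**Disagreements:**
- The three cameras put the mouth within about 4 mm of each other, so I used a position between them, and it fitted without resistance.
- The last wrist force readings, about 1.9 and 2.2 N, are higher than the 1.5 N the cap alone should weigh. Readings varied by up to about 1 N, so I relied on the picture of the seated lid.

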